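# Lock the dust canister and start the extractor with its two-stage button

## Task

Get the carving bench's dust extraction running: turn the ring on top of the dust canister clockwise (seen from above) until it clicks locked, with its grip bar pointing at the two upright steel stops. Then press the big palm button on the start console down to its halfway stop, hold it still there for about a second while the fan spins up, and then press it fully down so that it stays down by itself. Leave the other things on the bench where they are and let go of everything at the end.

Things in the scene. Friction and masses are not known exactly. Their poses are not given: they have to be found in the camera images.
- canister: Dust canister bolted to the bench: upright grey drum, 184 mm across the foot, 100 mm tall; a black inlet stub (56 mm across, ending 110 mm from the axis) sticks out along its +x axis. Two upright steel stops (22 mm wide, tops 118 mm above the bench) stand on its rim, 89 mm from the axis, on its own +y and -y sides. Origin: centre of the underside, on the ring's axis; z up.
- lock_ring (a joint): Angle (rad) of the ring on the drum, growing clockwise from above, about the drum's axis: 0 = grip bar along the canister's x axis; 1.571 = end stop, locked, bar along its y axis towards the stops. Begins at 0.1 to 0.4. Friction 0.03 N m; from 1.32 a spring click adds about 0.1 N m, and past about 1.48 it snaps the ring home by itself (it rests at 1.55 to 1.57) and keeps it there.
- ring_grip (a point): Point on the ring's axis inside its grip bar, 135 mm above the bench; x axis along the bar, z up. The ring is an aluminium disc 156 mm across, its top face 113 mm above the bench; the upright black bar across its middle is 130 mm long, 18 mm thick, 40 mm high, its top 153 mm above the bench.
- console: Start console bolted to the bench: grey painted steel box 130 x 130 mm, 60 mm tall, with the palm button in the middle of its top. Origin: centre of the underside, below the button's axis; z up.
- start_button (a joint): Depth (m) of the two-stage palm button: 0 up, 0.010 to 0.011 halfway stop, 0.020 fully down (end stop). A light spring (2 N at the top, 3 N at halfway) resists down to the halfway stop; there the resistance climbs steeply and only about 10 N pushes it on. Past about 0.018 it snaps through and latches for good, resting at 0.019. Let go before that, it springs back up.
- button_top (a point): Centre of the flat top of the palm button's head (black round mushroom, 64 mm across, on a steel stem), moving with it: 105 mm above the bench when up, about 95 mm at the halfway stop, 85 mm fully down (86 mm when latched). z up.
- carving: Bystander: grey carved brick tablet, 110 x 150 mm, 45 mm tall, loose. Origin: centre of the underside.
- brush: Bystander: dusting brush, 170 mm long, lying loose along its x axis between canister and console.
- mallet: Bystander: round wooden carver's mallet standing on its head, 72 mm across, 170 mm tall, loose. Origin: centre of the underside.
- mug: Bystander: white mug 80 mm across, 85 mm tall, loose. Origin: centre of the underside.
Things that resemble listed ones, but are neither listed nor needed, are in the scene too. What is shaped like the console but pink or turquoise is not meant.

How it is judged:
On the way, in this order (a step that is already met when the one before it is completed fails the run):
1. the ring is turned clockwise until it is locked (value of joint lock_ring above 1.5 rad), for 0.2 s.
2. the button is held still at its halfway stop for at least 0.6 s (value of joint start_button between 0.008 and 0.013 m and velocity of joint start_button between -0.005 and 0.005 m/s), for 0.6 s.
3. the button is pressed fully down (value of joint start_button above 0.018 m), for 0.1 s.
At the end, for the whole second after the job is handed in: The ring stands locked (above 1.5 rad, within about 4 degrees of its end stop) and the palm button stays latched down by itself (more than 18 of its 20 mm), at rest (value of joint lock_ring above 1.5 rad and value of joint start_button above 0.018 m and velocity of joint start_button between -0.005 and 0.005 m/s); the robot touches nothing.
It fails at once if the button is pushed past its halfway stop (over 15 mm) while the ring is not locked (value of joint start_button above 0.015 m and value of joint lock_ring below 1.5 rad).
It fails at once if a bystander (carving, brush, mallet or mug) is shifted by more than 30 mm (distance of any of carving, brush, mallet, mug from where it was at the start of the episode above 0.03 m).
It also fails if it takes over 51 s, if anything falls off the work surface, if the arm or the gripper's body presses on something with over 40 N, if the wrist force passes 120 N, or if a joint passes its speed limit or range.

## Robot

A 6-joint arm with a two-finger parallel gripper is mounted at the origin on the work surface. World frame = base frame: x ahead of the robot, y to its left, z up, the work surface at z = 0. Lengths are in m, angles in rad, forces in N, time in s.
With the tool pointing down it reaches from about 0.35 to 0.875 m from the base axis. Payload 15.5 kg.
Tool frame: the origin (TCP) lies on the mounting face of the last link; the fingertips stand 173 mm ahead of it and the grasp point (between the pads) lies 155 mm ahead of it; z points along the fingers, x is the direction in which the jaws open and shut, and the axes are right-handed (so a half turn about z gives the same grasp; the last joint's range is limited). The gripper opens to 85 mm and grips with 20 to 120 N. Pads are 22 mm wide; open, the fingers measure 114 mm over their backs; the gripper's body (76 mm by 85 mm) begins 54 mm behind the grasp point. The pads swing forward as they close: fully open they stand 13 mm farther back than shut.
Start: joints at [-1.403, 0.494, 1.345, -0, 1.302, -0.096], TCP at [0.162, -0.604, 0.405] pointing down, gripper open.
Joint ranges: [-2.91, 2.91], [-0.82, 2.16], [0.22, 2.67], [-1.22, 4.37], [0.12, 2.79], [-3.08, 3.08]. Speed limits (rad/s): [1.89, 1.89, 2.57, 3.01, 3.01, 3.01].

## Interface

Orientations are given as a unit quaternion [w, x, y, z].
In Python, from station import manip gives the robot as it stands.
- The arm moves only by the tool servo_tool, never from a script. Its argument "deltas" is text: rows parted by semicolons, each of 5 numbers parted by spaces: the shift along the tool's x, y, z each as a share of 40 cm, from -1 to 1, then the turn about the tool's z as a share of 120 degrees, from -1 to 1, then the opening, from 0 (shut) to 1 (fully open). In form: dx dy dz roll jaw; .... A call has exactly 8 rows; each row is the pose to reach, as a shift and turn from the pose commanded when the call began, along the tool's axes at that moment; what a row does not reach only later rows make up. A row lasts 1/12 s, in which the tool goes at most 41.7 mm and 7.16 degrees, less where a joint would pass 70% of its speed; a pose out of reach is approached as far as the arm can. A call with a number of a shift or a turn outside -1 to 1 is refused whole. A call with a gripper value outside its range is refused whole. The fingers move at their own pace and stop on an object; the grip force is fixed at half the most. Time passes only in rows, so rows that repeat a pose let the fingers close, or fill a call up. It gives the time, the measured TCP pose, the force and the opening at its end, in the units of the state.
- manip.get_obs(): the state, without advancing time (a new reading comes with each control period).
- manip.camera(name): name is "side" or "top" or "wrist"; returns a dict with "img" (420x560x3 uint8, red, green, blue), "z_map" (420x560 float32, m along the optical axis (not along the pixel's ray), 0 where there is no reading), "camera_matrix" (3x3 intrinsics, pixels), "dist" ([k1, k2, p1, p2, k3] as OpenCV has them; the pictures are not rectified), "world_to_cam" (4x4, takes a point from world to camera coordinates). Camera axes: x right, y down, z forward; pixel columns grow to the right and rows downward; lengths in m; the calibration is good to about 2 mm. A picture is of the moment at which its call begins.
- manip.close_job(): hands the job in, once; it reports no verdict.
The state is a dict: "time": time; "joint_positions": joint angles; "joint_velocities": joint speeds; "tau": joint torques, N m; "tcp_pos": TCP position; "tcp_rot": TCP orientation; "contact_force": force on the tool from outside, world axes, zero at the start; "torque": the same for the moment, N m; "finger_gap": finger opening in m.
Only numpy, scipy, OpenCV 4.12 (cv2) and the standard library are available. Lean on these libraries where they do the work, as an engineer would, in place of code of your own. Each camera call takes 0.05 s, during which the arm holds its last target. There are 200 camera calls.

## Working session

There is one attempt and no reset: what is moved stays moved. The work goes in short steps, Python scripts to look and compute and a tool call to move; the robot and the scene stay as the last step left them, time stands still between calls to the robot, and variables do not carry over. Pictures are saved under pics/ and viewed, about 8 in all and at most 12, crops included, and the job is handed in when it is done.

Besides the shell and the picture viewer there is one more tool, called after "Request:" by a JSON object that holds its "name" and its "arguments", one argument or row to a line. servo_tool: Moves the arm, as the interface text tells. Its arguments: {"type":"object","properties":{"deltas":{"type":"string"}},"required":["deltas"]}

```bash
mkdir -p pics; cat > h.py <<'E'
import numpy as np, cv2
from station import manip
def snap(n,tag):
    c=manip.camera(n); cv2.imwrite(f'pics/{tag}.png',c['img'][:,:,::-1]); np.savez(f'pics/{tag}.npz',**{k:np.array(v) for k,v in c.items()}); return c
def load(tag): return dict(np.load(f'pics/{tag}.npz'))
def unproj(c,u,v,z=None,r=2):
    """pixel -> world; by depth map, or on plane of height z"""
    n=cv2.undistortPoints(np.array([[[u,v]]],float),c['camera_matrix'],c['dist'])[0,0]
    T=np.linalg.inv(c['world_to_cam']); d=np.array([n[0],n[1],1.])
    if z is None:
        p=c['z_map'][int(v)-r:int(v)+r+1,int(u)-r:int(u)+r+1]; k=np.median(p[p>0])
    else: k=(z-T[2,3])/(T[:3,:3]@d)[2]
    return T[:3,:3]@(d*k)+T[:3,3]
E
python3 - <<'E'
from h import *
a=snap('top','top0');b=snap('side','side0')
print(manip.get_obs())
E
```

```text
{'time': 0.1, 'joint_positions': array([-1.40348913e+00,  4.94116809e-01,  1.34603736e+00, -1.05324477e-05,
        1.30246482e+00, -9.54720942e-02]), 'joint_velocities': array([-0.00095682, -0.00360983, -0.00145096,  0.0001259 ,  0.00120319,
        0.00118251]), 'tau': array([ 3.23156353e-03, -8.83591318e+01, -3.84560215e+01, -2.54508325e-05,
        5.19804948e-03,  2.13838598e-05]), 'tcp_pos': array([ 0.162352  , -0.60342305,  0.40417319]), 'tcp_rot': array([-3.45881953e-04,  7.93652256e-01, -6.08371459e-01, -3.79118054e-04]), 'contact_force': array([-0.20585373,  0.59726742, -0.83699498]), 'torque': array([ 0.01667657, -0.0235653 ,  0.02307593]), 'finger_gap': 0.08538781706056864}
```

View pics/top0.png

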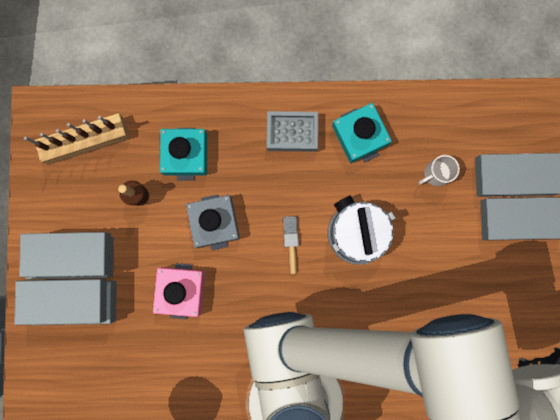

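View pics/side0.png

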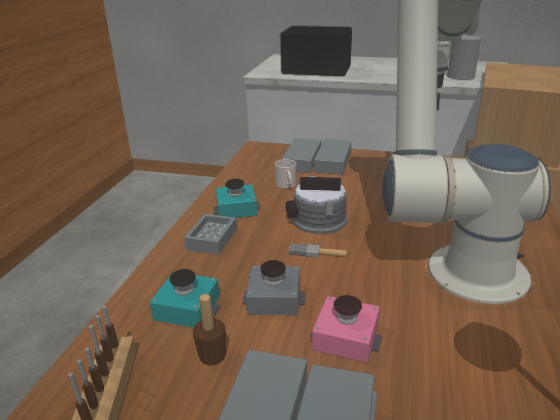

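Top view: the grey console at (212,220) is the one I want. The lookalikes are turquoise (184,150), turquoise (363,130) and pink (177,292). The canister is at (362,231), with its inlet stub at (344,204) and its bar running from (362,210) to (368,250). The bystanders are the brush (292,245), mallet (132,192), mug (444,170) and carving (292,131). Next I'll check with a close crop.

```bash
python3 - <<'E'
from h import *
a=load('top0')
im=cv2.imread('pics/top0.png')
c1=cv2.resize(im[185:275,315:405],None,fx=6,fy=6,interpolation=cv2.INTER_CUBIC)[:, :400+140]
c2=cv2.resize(im[185:275,170:260],None,fx=6,fy=6,interpolation=cv2.INTER_CUBIC)[:, :]
cv2.imwrite('pics/crop.png',cv2.resize(np.hstack([c1,c2]),(800,400)))
for n,u,v,z in [('bar a',362,210,.153),('bar b',368,251,.153),('stub',344,204,None),('btn',210,220,.105),('btn d',210,220,None),('bar d',365,230,None),('ring d',350,232,None),('brush',292,245,None),('mallet',124,188,None),('mug',444,170,None)]: print(n,unproj(a,u,v,z).round(4))
# depth-based segmentation of bar and button tops
H,W=a['z_map'].shape; uu,vv=np.meshgrid(np.arange(W),np.arange(H))
n=cv2.undistortPoints(np.stack([uu,vv],-1).reshape(-1,1,2).astype(float),a['camera_matrix'],a['dist'])[:,0]
P=np.c_[n,np.ones(len(n))]*a['z_map'].reshape(-1,1); T=np.linalg.inv(a['world_to_cam']); P=(P@T[:3,:3].T+T[:3,3]).reshape(H,W,3)
def seg(u0,u1,v0,v1,z0,z1):
    q=P[v0:v1,u0:u1].reshape(-1,3); q=q[(q[:,2]>z0)&(q[:,2]<z1)]
    r=cv2.minAreaRect((q[:,:2]*1000).astype(np.float32)); print(len(q),q.mean(0).round(4),np.round(r[0],1),np.round(r[1],1),r[2])
seg(330,400,190,265,.143,.165)
seg(325,400,190,270,.105,.12)
seg(190,235,200,245,.097,.115)
seg(180,245,190,255,.05,.07)
E
```

```text
bar a [ 0.5395 -0.1899  0.153 ]
bar b [ 0.4285 -0.2029  0.153 ]
stub [ 0.5633 -0.1491  0.0828]
btn [0.5224 0.2285 0.105 ]
btn d [0.5223 0.2282 0.1069]
bar d [ 0.4852 -0.1964  0.1532]
ring d [ 0.4822 -0.1606  0.1126]
brush [ 4.508e-01 -1.000e-04  1.830e-02]
mallet [0.6081 0.4502 0.1676]
mug [ 0.6682 -0.4605  0.006 ]
327 [ 0.4819 -0.1954  0.1524] [ 482.2 -196. ] [128.6  19.9] 7.845546245574951
2174 [ 0.4821 -0.1947  0.1128] [ 481.2 -195. ] [165.3 163.2] 68.49873352050781
386 [0.523  0.2313 0.1043] [522.8 231.2] [61.  61.2] 68.94259643554688
1623 [0.5213 0.2299 0.0595] [522.9 231.8] [130.4 130.7] 10.929062843322754
```

View pics/crop.png

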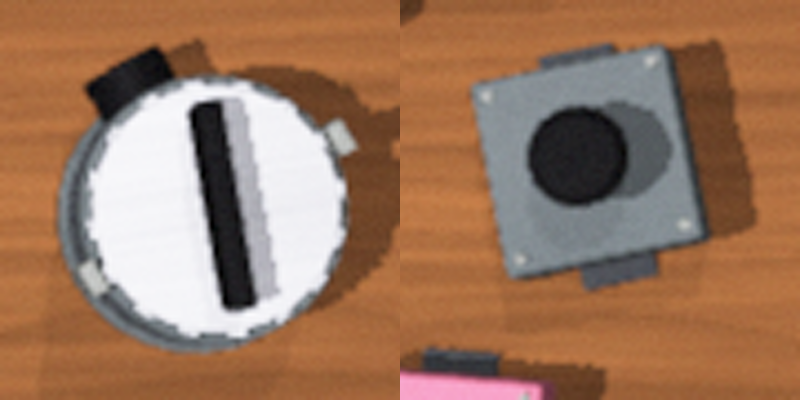

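Crop: the ring's bar runs from (207,105) to (240,305), the steel stops are at (341,137) and (93,277), and the stub is at (130,85). The right half shows the grey console with its black button at (578,155).

From this the canister axis is about (0.482,-0.196), the bar is at +7.8° and the stops lie along about -60.5°, so the ring must turn about 68° clockwise. The heights and sizes match the description, so I'll move over the ring.

Request:
{"name": "servo_tool", "arguments": {
  "deltas": "-0.03 -0.04 0 0 1; -0.09 -0.12 0 0 1; -0.15 -0.2 0 0 1; -0.21 -0.28 0 0 1; -0.27 -0.36 0 0 1; -0.33 -0.44 0 0 1; -0.37 -0.5 0 0 1; -0.3875 -0.5185 0 0 1"
}}

```text
time: 0.77
tcp_pos: [0.3243, -0.397, 0.4046]
tcp_rot: [-0.001, 0.794, -0.607, -0.0]
contact_force: [-0.7, 0.7, -0.8]
finger_gap: 0.0854
```

Request:
{"name": "servo_tool", "arguments": {
  "deltas": "-0.05 -0.06 0 0.01 1; -0.11 -0.14 0 0.03 1; -0.17 -0.22 0 0.05 1; -0.23 -0.3 0 0.06 1; -0.29 -0.38 0 0.06 1; -0.34 -0.46 0 0.06 1; -0.375 -0.505 0 0.06 1; -0.3875 -0.5185 0 0.06 1"
}}

```text
time: 1.43
tcp_pos: [0.4841, -0.1941, 0.4045]
tcp_rot: [-0.0, 0.755, -0.656, -0.0]
contact_force: [-0.1, 0.2, -0.1]
finger_gap: 0.0854
```

```bash
cat >> h.py <<'E'
from scipy.spatial.transform import Rotation as R
def go(p,yaw=None):
    o=manip.get_obs(); q=o['tcp_rot']; r=R.from_quat([q[1],q[2],q[3],q[0]]); M=r.as_matrix()
    y=np.degrees(np.arctan2(M[1,0],M[0,0])); d=M.T@(np.array(p)-o['tcp_pos'])
    print('t',round(o['time'],2),'tcp',o['tcp_pos'].round(4),'yaw',round(y,2),'tilt',M[:,2].round(3),'F',o['contact_force'].round(1),'gap',round(o['finger_gap'],4),'j',o['joint_positions'].round(2))
    print('share',(d/.4).round(4),'roll',None if yaw is None else round(((y-yaw+180)%360-180)/120,4))
E
python3 - <<'E'
from h import *
go([.482,-.196,.295],-82.2)
a=snap('wrist','w1')
E
```

```text
t 1.43 tcp [ 0.4841 -0.1941  0.4045] yaw -82.0 tilt [ 0.  0. -1.] F [-0.1  0.2 -0.1] gap 0.0854 j [-0.5   0.35  1.6   0.    1.19  0.93]
share [0.004  0.0059 0.2737] roll 0.0017
```

View pics/w1.png

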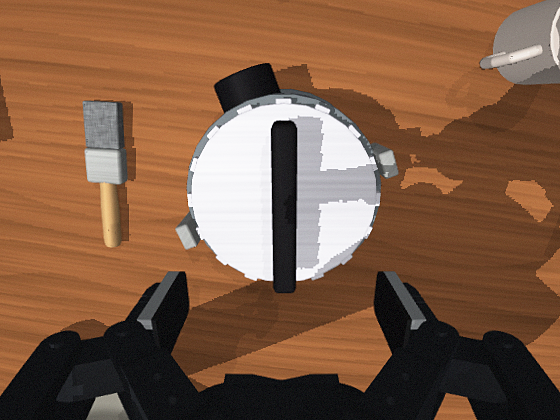

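The wrist view shows the bar running from (284,122) to (285,292), centred between the fingers. The stops are at (387,163) and (187,233), with the brush and mug clear to the sides. I'll refine from these pixels.

```bash
python3 - <<'E'
from h import *
a=load('w1')
p=[unproj(a,u,v,.153) for u,v in [(284,121),(285,293)]]; s=[unproj(a,u,v,.118) for u,v in [(389,163),(185,231)]]
for q in (p,s): d=q[0]-q[1]; print(np.round(q,4).tolist(),((q[0]+q[1])/2).round(4),np.linalg.norm(d).round(4),np.degrees(np.arctan2(d[1],d[0])).round(2))
z=a['z_map']; print(unproj(a,284,200).round(4),unproj(a,230,200).round(4))
E
```

```text
[[0.5523, -0.1864, 0.153], [0.4246, -0.2055, 0.153]] [ 0.4884 -0.1959  0.153 ] 0.1291 8.51
[[0.5304, -0.2736, 0.118], [0.4501, -0.117, 0.118]] [ 0.4902 -0.1953  0.118 ] 0.1759 -62.82
[ 0.499  -0.194   0.1529] [ 0.4809 -0.1517  0.1128]
```

```bash
cat >> h.py <<'E'
def cloud(a):
    H,W=a['z_map'].shape; uu,vv=np.meshgrid(np.arange(W),np.arange(H))
    n=cv2.undistortPoints(np.stack([uu,vv],-1).reshape(-1,1,2).astype(float),a['camera_matrix'],a['dist'])[:,0]
    P=np.c_[n,np.ones(len(n))]*a['z_map'].reshape(-1,1); T=np.linalg.inv(a['world_to_cam']); return (P@T[:3,:3].T+T[:3,3]).reshape(H,W,3)
def rect(P,u0,u1,v0,v1,z0,z1):
    q=P[v0:v1,u0:u1].reshape(-1,3); q=q[(q[:,2]>z0)&(q[:,2]<z1)]
    r=cv2.minAreaRect((q[:,:2]*1000).astype(np.float32)); e=(q[:,:2].max(0)+q[:,:2].min(0))/2
    print(len(q),'mean',q.mean(0).round(4),'mid',e.round(4),'rect',np.round(r[0],1),np.round(r[1],1),round(r[2],2)); return q
E
python3 - <<'E'
from h import *
P=cloud(load('w1')); rect(P,250,320,100,310,.148,.158); rect(P,190,380,95,290,.109,.1165)
P=cloud(load('top0')); rect(P,330,400,190,265,.148,.158); rect(P,325,400,190,270,.11,.1155)
E
```

```text
4152 mean [ 0.4933 -0.1949  0.1522] mid [ 0.4878 -0.1957] rect [ 487.8 -195.9] [128.6  18. ] 8.36
22858 mean [ 0.4936 -0.1946  0.1127] mid [ 0.4868 -0.1963] rect [ 488.7 -195.2] [156.6 161.6] 9.31
288 mean [ 0.4829 -0.1953  0.1527] mid [ 0.4815 -0.1951] rect [ 482.2 -195.4] [128.6  19.4] 8.64
1262 mean [ 0.482  -0.1963  0.1128] mid [ 0.4834 -0.1954] rect [ 481.9 -196.9] [158.7 159.3] 66.75
```

The two cameras agree on y but differ by 5 mm in x, so I'll use the mean (0.485,-0.1955), with the bar at 8.5°. I'll descend, close, and watch the forces.

Request:
{"name": "servo_tool", "arguments": {
  "deltas": "0.004 -0.002 0.03 -0.004 1; 0.004 -0.002 0.08 -0.004 1; 0.004 -0.002 0.13 -0.004 1; 0.004 -0.002 0.18 -0.004 1; 0.004 -0.002 0.22 -0.004 1; 0.004 -0.002 0.25 -0.004 1; 0.004 -0.002 0.27 -0.004 1; 0.004 -0.002 0.274 -0.004 1"
}}

```text
time: 2.15
tcp_pos: [0.4827, -0.1986, 0.2939]
tcp_rot: [0.0, 0.756, -0.654, -0.001]
contact_force: [-0.8, 0.6, -0.3]
finger_gap: 0.0857
```

Request:
{"name": "servo_tool", "arguments": {
  "deltas": "0 0 0 0 0.6; 0 0 0 0 0.3; 0 0 0 0 0.1; 0 0 0 0 0; 0 0 0 0 0; 0 0 0 0 0; 0 0 0 0 0; 0 0 0 0 0"
}}

```text
time: 2.82
tcp_pos: [0.4832, -0.1967, 0.2957]
tcp_rot: [-0.001, 0.757, -0.654, -0.001]
contact_force: [-1.1, 15.7, 15.8]
finger_gap: 0.0173
```

Request:
{"name": "servo_tool", "arguments": {
  "deltas": "-0.002 0 0 0.02 0; -0.002 0 0 0.055 0; -0.002 0 0 0.095 0; -0.002 0 0 0.135 0; -0.002 0 0 0.175 0; -0.002 0 0 0.215 0; -0.002 0 0 0.25 0; -0.002 0 0 0.27 0"
}}

```text
time: 3.48
tcp_pos: [0.4833, -0.1952, 0.2957]
tcp_rot: [0.001, -0.542, 0.84, 0.001]
contact_force: [4.3, 27.6, 16.1]
finger_gap: 0.0168
```

```bash
python3 - <<'E'
from h import *
go([.485,-.1955,.295],-151.5); print(manip.get_obs()['torque'].round(2))
E
```

```text
t 3.48 tcp [ 0.4833 -0.1952  0.2957] yaw -114.32 tilt [ 0.     0.003 -1.   ] F [ 4.3 27.6 16.1] gap 0.0168 j [-0.5   0.49  1.72  0.    0.93  1.49]
share [-0.001  -0.0041  0.0018] roll 0.3099
[ 4.1  -0.59  0.13]
```

Request:
{"name": "servo_tool", "arguments": {
  "deltas": "-0.003 0 0 0.01 0; -0.005 0 0 0.035 0; -0.006 0 0 0.07 0; -0.006 0 0 0.11 0; -0.006 0 0 0.15 0; -0.006 0 0 0.18 0; -0.006 0 0 0.2 0; -0.006 0 0 0.2 0"
}}

```text
time: 4.15
tcp_pos: [0.4842, -0.1936, 0.2957]
tcp_rot: [0.001, -0.356, 0.934, 0.001]
contact_force: [1.1, 16.8, 14.7]
finger_gap: 0.0174
```

```bash
python3 - <<'E'
from h import *
go([.485,-.1955,.295],-151.5); print(manip.get_obs()['torque'].round(2))
E
```

```text
t 4.15 tcp [ 0.4842 -0.1936  0.2957] yaw -138.24 tilt [ 0.     0.002 -1.   ] F [ 1.1 16.8 14.7] gap 0.0174 j [-0.5   0.49  1.72  0.    0.93  1.92]
share [ 0.0017 -0.0048  0.0019] roll 0.1105
[ 2.64 -0.1   0.03]
```

Request:
{"name": "servo_tool", "arguments": {
  "deltas": "-0.0025 0.003 0 0.01 0; -0.0025 0.003 0 0.03 0; -0.0025 0.003 0 0.05 0; -0.0025 0.003 0 0.07 0; -0.0025 0.003 0 0.09 0; -0.0025 0.003 0 0.105 0; -0.0025 0.003 0 0.115 0; -0.0025 0.003 0 0.115 0"
}}

```text
time: 4.82
tcp_pos: [0.4847, -0.1928, 0.2958]
tcp_rot: [0.001, -0.242, 0.97, 0.0]
contact_force: [4.5, 9.4, 8.5]
finger_gap: 0.0168
```

```bash
python3 - <<'E'
from h import *
go([.485,-.1955,.295],-151.5); print(manip.get_obs()['torque'].round(2))
E
```

```text
t 4.82 tcp [ 0.4847 -0.1928  0.2958] yaw -151.94 tilt [ 0.002  0.001 -1.   ] F [4.5 9.4 8.5] gap 0.0168 j [-0.49  0.49  1.72  0.    0.93  2.16]
share [ 0.0025 -0.0064  0.002 ] roll -0.0036
[ 1.48 -0.4   0.17]
```

Request:
{"name": "servo_tool", "arguments": {
  "deltas": "0 0 0 0.004 0; 0 0 0 0.008 0; 0 0 0 0.012 0; 0 0 0 0.016 0; 0 0 0 0.016 0; 0 0 0 0.016 0; 0 0 0 0.016 0; 0 0 0 0.016 0"
}}

```text
time: 5.48
tcp_pos: [0.4847, -0.1927, 0.2958]
tcp_rot: [0.001, -0.228, 0.974, -0.0]
contact_force: [4.3, 9.5, 9.9]
finger_gap: 0.0171
```

```bash
python3 - <<'E'
from h import *
go([.485,-.1955,.295],-151.5); print(manip.get_obs()['torque'].round(2))
E
```

```text
t 5.48 tcp [ 0.4847 -0.1927  0.2958] yaw -153.68 tilt [ 0.002  0.    -1.   ] F [4.3 9.5 9.9] gap 0.0171 j [-0.49  0.49  1.72  0.    0.93  2.19]
share [ 0.0025 -0.0065  0.002 ] roll -0.0182
[ 1.51 -0.47  1.73]
```

The torque about z jumped from 0.17 to 1.73 N m, so the ring is on its end stop. I'll open and lift.

Request:
{"name": "servo_tool", "arguments": {
  "deltas": "0 0 0 0 0.3; 0 0 0 0 0.6; 0 0 0 0 1; 0 0 0 0 1; 0 0 0 0 1; 0 0 0 0 1; 0 0 0 0 1; 0 0 0 0 1"
}}

```text
time: 6.15
tcp_pos: [0.4842, -0.1934, 0.295]
tcp_rot: [-0.0, -0.227, 0.974, 0.0]
contact_force: [-0.2, 0.1, 0.7]
finger_gap: 0.0854
```

Request:
{"name": "servo_tool", "arguments": {
  "deltas": "0 0 -0.03 0 1; 0 0 -0.08 0 1; 0 0 -0.13 0 1; 0 0 -0.18 0 1; 0 0 -0.22 0 1; 0 0 -0.25 0 1; 0 0 -0.27 0 1; 0 0 -0.275 0 1"
}}

```text
time: 6.82
tcp_pos: [0.4844, -0.1934, 0.4062]
tcp_rot: [0.001, -0.227, 0.974, -0.001]
contact_force: [-0.8, -0.5, 0.4]
finger_gap: 0.0851
```

```bash
python3 - <<'E'
from h import *
a=snap('wrist','w2'); P=cloud(a); rect(P,0,560,0,420,.148,.158); go([.4,.0,.404],-82)
E
```

```text
4102 mean [ 0.4897 -0.2017  0.1522] mid [ 0.4873 -0.1961] rect [ 486.9 -196.5] [ 18.  128.5] 28.55
t 6.87 tcp [ 0.4843 -0.1934  0.4057] yaw -153.78 tilt [ 0.001 -0.001 -1.   ] F [-0.2 -0.2  0.1] gap 0.0853 j [-0.49  0.35  1.6   0.    1.2   2.19]
share [-0.0246  0.5269  0.0038] roll -0.5982
```

View pics/w2.png

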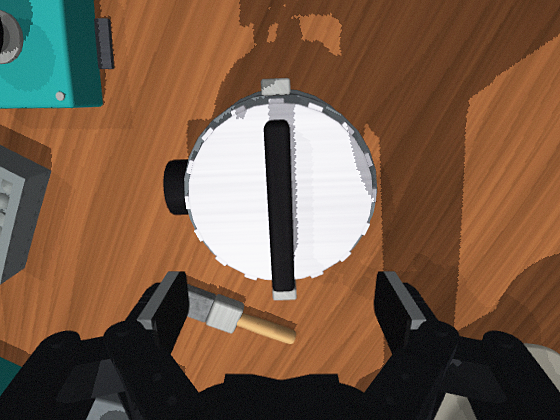

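The wrist view shows the bar from (277,122) to (284,290), in line with the stops at (276,86) and (284,295). It measures -61.4°, so the ring is locked. Next I'll move to the console with the fingers shut.

Request:
{"name": "servo_tool", "arguments": {
  "deltas": "-0.015 0.025 0 -0.03 1; -0.05 0.08 0 -0.08 1; -0.09 0.15 0 -0.13 0.5; -0.13 0.215 0 -0.19 0; -0.17 0.28 0 -0.25 0; -0.21 0.345 0 -0.31 0; -0.25 0.41 0 -0.36 0; -0.278 0.455 0 -0.4 0"
}}

```text
time: 7.53
tcp_pos: [0.5033, 0.0213, 0.4041]
tcp_rot: [-0.0, -0.606, 0.795, 0.001]
contact_force: [-0.6, -0.5, 0.2]
finger_gap: 0.012
```

```bash
python3 - <<'E'
from h import *
go([.523,.2312,.406],-82)
E
```

```text
t 7.53 tcp [0.5033 0.0213 0.4041] yaw -105.4 tilt [-0.002  0.    -1.   ] F [-0.6 -0.5  0.2] gap 0.012 j [-0.08  0.32  1.64  0.    1.18  1.76]
share [-0.5191  0.0919 -0.0046] roll -0.195
```

Request:
{"name": "servo_tool", "arguments": {
  "deltas": "-0.04 0.01 0 -0.02 0; -0.11 0.02 0 -0.05 0; -0.19 0.035 0 -0.09 0; -0.27 0.05 0 -0.13 0; -0.35 0.065 0 -0.16 0; -0.43 0.08 0 -0.19 0; -0.49 0.09 0 -0.195 0; -0.519 0.092 0 -0.195 0"
}}

```text
time: 8.2
tcp_pos: [0.5243, 0.2315, 0.4039]
tcp_rot: [0.0, 0.753, -0.658, -0.001]
contact_force: [-0.4, -0.1, 0.2]
finger_gap: -0.0001
```

```bash
python3 - <<'E'
from h import *
a=snap('wrist','w3'); P=cloud(a); rect(P,150,420,60,290,.1,.11); rect(P,100,450,30,400,.055,.065); go([.523,.2312,.290],-82)
E
```

```text
3869 mean [0.5289 0.2328 0.1042] mid [0.5273 0.2324] rect [527.5 233. ] [62.  60.6] 9.64
16601 mean [0.4956 0.2609 0.0596] mid [0.4462 0.2788] rect [437.9 273.2] [176.3 373. ] 65.77
t 8.25 tcp [0.5248 0.2319 0.404 ] yaw -82.27 tilt [-0.001  0.    -1.   ] F [-0.7  0.1 -0.9] gap -0.0002 j [0.31 0.42 1.48 0.   1.24 1.75]
share [0.0012 0.0043 0.285 ] roll -0.0022
```

View pics/w3.png

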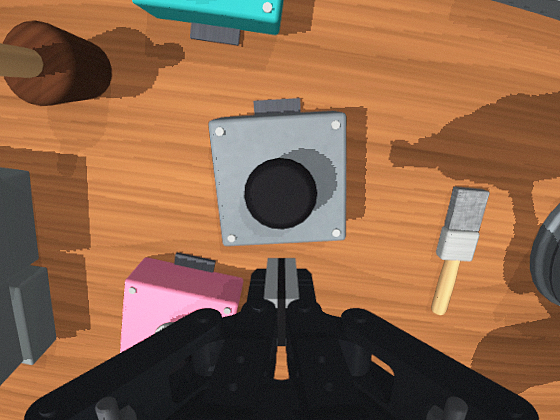

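The wrist view shows the grey console with its black button at (280,193). The shut fingertips are directly behind it in view and the mallet and brush are clear. The measured centre is about (0.525,0.232), where the tool already stands. Descending to just above the button.

Request:
{"name": "servo_tool", "arguments": {
  "deltas": "0 0 0.03 0 0; 0 0 0.08 0 0; 0 0 0.13 0 0; 0 0 0.18 0 0; 0 0 0.225 0 0; 0 0 0.26 0 0; 0 0 0.285 0 0; 0 0 0.295 0 0"
}}

```text
time: 8.92
tcp_pos: [0.5243, 0.2279, 0.2853]
tcp_rot: [0.001, 0.752, -0.659, -0.001]
contact_force: [-0.4, 0.5, 0.0]
finger_gap: 0.0002
```

Request:
{"name": "servo_tool", "arguments": {
  "deltas": "0 0 0.003 0 0; 0 0 0.006 0 0; 0 0 0.009 0 0; 0 0 0.012 0 0; 0 0 0.0145 0 0; 0 0 0.0165 0 0; 0 0 0.0175 0 0; 0 0 0.0175 0 0"
}}

```text
time: 9.58
tcp_pos: [0.5246, 0.2288, 0.2801]
tcp_rot: [-0.0, 0.753, -0.659, 0.0]
contact_force: [0.3, -0.8, 0.1]
finger_gap: -0.0001
```

```bash
python3 - <<'E'
from h import *
go([.525,.232,.268],-82)
E
```

```text
t 9.58 tcp [0.5246 0.2288 0.2801] yaw -82.38 tilt [ 0.  0. -1.] F [ 0.3 -0.8  0.1] gap -0.0001 j [0.31 0.57 1.61 0.   0.96 1.74]
share [-0.0077 -0.002   0.0303] roll -0.0032
```

Request:
{"name": "servo_tool", "arguments": {
  "deltas": "-0.002 0 0.003 0 0; -0.005 0 0.004 0 0; -0.0075 0 0.005 0 0; -0.0075 0 0.0075 0 0; -0.0075 0 0.01 0 0; -0.0075 0 0.0125 0 0; -0.0075 0 0.015 0 0; -0.0075 0 0.015 0 0"
}}

```text
time: 10.25
tcp_pos: [0.5243, 0.2319, 0.2739]
tcp_rot: [-0.0, 0.752, -0.659, -0.0]
contact_force: [-0.8, 2.0, 2.0]
finger_gap: -0.0004
```

```bash
python3 - <<'E'
from h import *
go([.525,.232,.268],-82)
E
```

```text
t 10.25 tcp [0.5243 0.2319 0.2739] yaw -82.39 tilt [ 0.  0. -1.] F [-0.8  2.   2. ] gap -0.0004 j [0.31 0.58 1.61 0.   0.95 1.75]
share [-0.0001 -0.0019  0.0148] roll -0.0032
```

Request:
{"name": "servo_tool", "arguments": {
  "deltas": "0 0 0.0015 0 0; 0 0 0.003 0 0; 0 0 0.0045 0 0; 0 0 0.006 0 0; 0 0 0.0075 0 0; 0 0 0.009 0 0; 0 0 0.01 0 0; 0 0 0.01 0 0"
}}

```text
time: 10.92
tcp_pos: [0.5243, 0.2318, 0.27]
tcp_rot: [-0.0, 0.753, -0.659, 0.0]
contact_force: [1.1, 3.1, 3.4]
finger_gap: 0.0
```

Request:
{"name": "servo_tool", "arguments": {
  "deltas": "0 0 0.001 0 0; 0 0 0.002 0 0; 0 0 0.003 0 0; 0 0 0.0035 0 0; 0 0 0.0035 0 0; 0 0 0.0035 0 0; 0 0 0.0035 0 0; 0 0 0.0035 0 0"
}}

```text
time: 11.58
tcp_pos: [0.5243, 0.2318, 0.2687]
tcp_rot: [-0.0, 0.753, -0.659, 0.0]
contact_force: [-0.3, 1.4, 3.4]
finger_gap: 0.0003
```

```bash
python3 - <<'E'
from h import *
a=snap('top','t4');go([.525,.232,.268],-82)
for i in range(4): manip.camera('side'); print(manip.get_obs()['contact_force'].round(2))
E
```

```text
t 11.63 tcp [0.5242 0.2318 0.2687] yaw -82.38 tilt [ 0.  0. -1.] F [0.3 2.5 3.2] gap 0.0003 j [ 0.31  0.59  1.62 -0.    0.94  1.75]
share [-0.0002 -0.002   0.0018] roll -0.0032
[1.37 2.84 2.85]
[-0.35  2.05  3.53]
[0.08 2.89 3.45]
[0.84 1.64 3.17]
```

Request:
{"name": "servo_tool", "arguments": {
  "deltas": "0 0 0.0005 0 0; 0 0 0.001 0 0; 0 0 0.0015 0 0; 0 0 0.0015 0 0; 0 0 0.0015 0 0; 0 0 0.0015 0 0; 0 0 0.0015 0 0; 0 0 0.0015 0 0"
}}

```text
time: 12.5
tcp_pos: [0.5242, 0.2318, 0.2681]
tcp_rot: [-0.0, 0.753, -0.659, 0.0]
contact_force: [-0.1, 2.6, 3.4]
finger_gap: -0.0002
```

```bash
python3 - <<'E'
from h import *
go([.525,.232,.268],-82)
for i in range(4): manip.camera('side'); print(manip.get_obs()['contact_force'].round(2))
E
```

```text
t 12.5 tcp [0.5242 0.2318 0.2681] yaw -82.38 tilt [ 0.  0. -1.] F [-0.1  2.6  3.4] gap -0.0002 j [0.31 0.59 1.62 0.   0.93 1.75]
share [-0.0002 -0.0019  0.0002] roll -0.0032
[1.42 1.7  2.77]
[0.93 1.6  3.23]
[0.97 1.88 3.87]
[0.9  2.42 3.06]
```

Request:
{"name": "servo_tool", "arguments": {
  "deltas": "0 0 0.0005 0 0; 0 0 0.001 0 0; 0 0 0.0015 0 0; 0 0 0.0015 0 0; 0 0 0.0015 0 0; 0 0 0.0015 0 0; 0 0 0.0015 0 0; 0 0 0.0015 0 0"
}}

```text
time: 13.37
tcp_pos: [0.5242, 0.2318, 0.2675]
tcp_rot: [-0.0, 0.753, -0.659, 0.0]
contact_force: [0.8, 1.8, 6.0]
finger_gap: 0.0001
```

```bash
python3 - <<'E'
from h import *
go([.525,.232,.268],-82)
for i in range(4): manip.camera('side'); print(manip.get_obs()['contact_force'].round(2))
E
```

```text
t 13.37 tcp [0.5242 0.2318 0.2675] yaw -82.38 tilt [ 0.  0. -1.] F [0.8 1.8 6. ] gap 0.0001 j [0.31 0.59 1.62 0.   0.93 1.75]
share [-0.0003 -0.002  -0.0013] roll -0.0032
[1.11 2.3  5.41]
[0.23 2.39 4.92]
[0.82 2.31 4.89]
[0.81 2.05 5.29]
```

The force stepped from 3.3 to about 5.2 N at TCP z 0.2675, a depth of about 10.5 mm, which is the halfway stop. I'll hold there for about 1.3 s, then press.

Request:
{"name": "servo_tool", "arguments": {
  "deltas": "0 0 0 0 0; 0 0 0 0 0; 0 0 0 0 0; 0 0 0 0 0; 0 0 0 0 0; 0 0 0 0 0; 0 0 0 0 0; 0 0 0 0 0"
}}

```text
time: 14.23
tcp_pos: [0.5243, 0.2318, 0.2675]
tcp_rot: [-0.0, 0.753, -0.659, 0.0]
contact_force: [0.8, 2.8, 5.0]
finger_gap: 0.0002
```

Request:
{"name": "servo_tool", "arguments": {
  "deltas": "0 0 0 0 0; 0 0 0 0 0; 0 0 0 0 0; 0 0 0 0 0; 0 0 0 0 0; 0 0 0 0 0; 0 0 0 0 0; 0 0 0 0 0"
}}

```text
time: 14.9
tcp_pos: [0.5242, 0.2318, 0.2675]
tcp_rot: [-0.0, 0.753, -0.659, 0.0]
contact_force: [1.2, 1.9, 5.2]
finger_gap: -0.0002
```

Request:
{"name": "servo_tool", "arguments": {
  "deltas": "0 0 0.003 0 0; 0 0 0.006 0 0; 0 0 0.01 0 0; 0 0 0.014 0 0; 0 0 0.018 0 0; 0 0 0.021 0 0; 0 0 0.0235 0 0; 0 0 0.0235 0 0"
}}

```text
time: 15.57
tcp_pos: [0.5239, 0.2317, 0.2584]
tcp_rot: [0.0, 0.753, -0.659, -0.0]
contact_force: [-2.9, -1.7, 11.6]
finger_gap: -0.0003
```

Request:
{"name": "servo_tool", "arguments": {
  "deltas": "0 0 0.001 0 0; 0 0 0.002 0 0; 0 0 0.002 0 0; 0 0 0.002 0 0; 0 0 0.002 0 0; 0 0 0.002 0 0; 0 0 0.002 0 0; 0 0 0.002 0 0"
}}

```text
time: 16.23
tcp_pos: [0.5239, 0.2317, 0.2582]
tcp_rot: [0.0, 0.753, -0.659, 0.0]
contact_force: [-7.2, -2.4, 25.6]
finger_gap: -0.0001
```

Request:
{"name": "servo_tool", "arguments": {
  "deltas": "0 0 -0.02 0 0; 0 0 -0.05 0 0; 0 0 -0.1 0 0; 0 0 -0.15 0 0; 0 0 -0.2 0 0; 0 0 -0.25 0 0; 0 0 -0.29 0 0; 0 0 -0.3 0 0"
}}

```text
time: 16.9
tcp_pos: [0.5245, 0.2319, 0.3796]
tcp_rot: [-0.001, 0.753, -0.659, 0.001]
contact_force: [0.3, 0.0, 0.0]
finger_gap: -0.0
```

```bash
python3 - <<'E'
from h import *
a=snap('wrist','w5'); P=cloud(a); rect(P,150,420,60,265,.075,.115); go([.525,.232,.4])
b=snap('top','t5'); s=snap('side','s5'); rect(cloud(b),330,400,190,265,.148,.158)
x=cv2.imread('pics/s5.png')[130:400,180:400]; w=cv2.imread('pics/w5.png')
cv2.imwrite('pics/fin.png',np.hstack([cv2.resize(x,(400,490)),cv2.resize(w,(400,490))]))
E
```

```text
4147 mean [0.5295 0.2329 0.0848] mid [0.5273 0.2326] rect [527.2 232.7] [62.9 62. ] 35.24
t 16.95 tcp [0.5245 0.2318 0.379 ] yaw -82.39 tilt [ 0.002  0.001 -1.   ] F [-0.3 -0.3  0.5] gap 0.0006 j [ 0.31  0.45  1.51 -0.    1.18  1.75]
share [-0.0003 -0.0015 -0.0525] roll None
276 mean [ 0.4817 -0.1945  0.1526] mid [ 0.4814 -0.1958] rect [ 482.4 -195.6] [ 17.9 128.1] 28.58
```

View pics/fin.png

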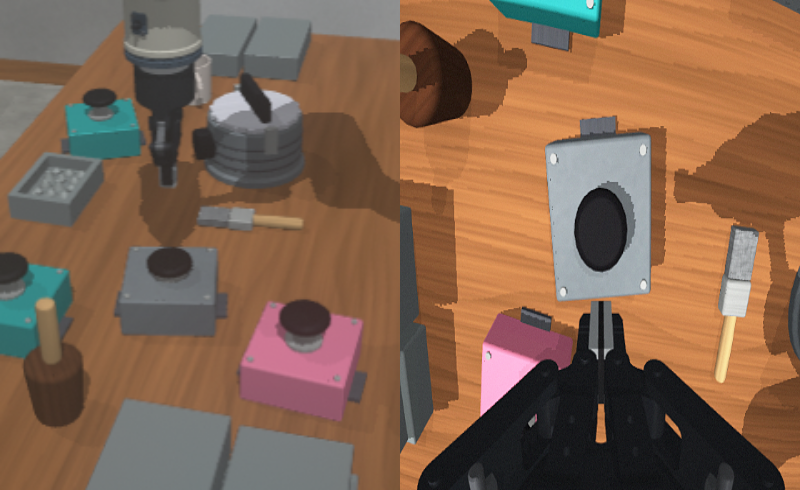

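In the final view the grey console's button, at (170,263) on the left, sits low with its stem hidden. Its top reads 84.8 mm against 104.2 mm before. The tool is clear, and the ring bar is still at -61.4°. Handing in.

```bash
python3 -c "
from station import manip
print(manip.close_job())"
```

```text
the job is handed in; nothing more can be done
None
```

The ring is locked and the palm button is latched down. I handed the job in at about 17 s, and no verdict is reported.

- **Ring:** I gripped the bar and turned it about 70° clockwise until the torque jumped from 0.17 to 1.73 N m at the end stop. Both cameras then measured the bar at -61.4°, in line with the two steel stops. It was unchanged in the last top view.
- **Button, halfway:** I pressed until the force stepped from 3.3 to about 5.2 N, at a depth of about 10.5 mm. I then held it still for about 1.5 s.
- **Button, fully down:** I pressed to the end stop, where the force reached 25.6 N, and withdrew. The button stayed down by itself: its top read 84.8 mm, against 104.2 mm when up and an expected 86 mm latched.
- **At the end:** The tool was clear of everything with no contact force. The bystanders in view stood where they were; I checked this by eye, not by measuring each one.

**Disagreement:** The top and wrist cameras differed by about 5 mm in x, both at the canister and at the button. I used the mean. While turning the ring I also moved the tool about 4 mm sideways, because the side force had risen to about 28 N.

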